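# Fetch the sealer's long pressing bar out of its short-travel drawer

## Task

Pull the drawer of the small white cabinet out to its stop. The long pressing bar in it is longer than the drawer opens, so tilt it front end up and draw it out slantwise through the opening; finish while holding it in the gripper, still and roughly level, with all of it at least 8 cm above the height of the cabinet's top and touching nothing else. Leave the drawer open, and do not shift or tip the roll, the jar, the cup or the carton standing around.

Things in the scene. Friction and masses are not known exactly. Their poses are not given: they have to be found in the camera images.
- cabinet: white bench-top cabinet, fixed, 310 deep (its x), 190 wide (its y), 144 high; origin at the centre of its underside; front face at x = -155 mm of its frame, looking along its -x. Top board 12 thick (heights 132 to 144), its front edge flush with the front face. Below the drawer is a grey blind front that does not open
- drawer (a joint): how far the blue-fronted upper drawer is out, m: 0 shut (starts 0 to 0.012), 0.155 at its stop. Slides along the cabinet's -x with about 1.5 N of friction and stays where it is left. Fully out, the opening seen from above, between its front panel and the cabinet's top board, is 155 mm long
- drawer_handle (a point): middle of the drawer's steel bar handle: round bar 11 thick, 100 long, level, parallel to the drawer front and 48 in front of it, at height 110 above the bench (34 below the cabinet's top), on two posts 84 apart; free above and below
- drawer_front (a point): middle of the upper edge of the drawer's blue front panel, at its inner face; the edge is at height 136 above the bench, panel 15 thick and 186 wide. Inside, the drawer is 152 wide and 275 long, floor at height 70 above the bench, side and rear walls up to height 115
- bar_grip (a point): centre of the orange grip block on the pressing bar: block 50 long (along the bar), 24 wide, 34 high, underside level with the bar's. Bar: aluminium, red strip on top, 240 x 16 x 14 high, loose on the drawer floor. Block centre is 75 from the bar's front end, 165 from its rear end, 17 above the underside. x points along the bar from front to rear end, z up
- bar_front (a point): centre of the pressing bar's front end face (the end nearer the block), 7 above the underside. It lies within 36 of the inside of the drawer front, bar roughly along the drawer. Bar 0.13 to 0.25 kg, balancing about 18 behind the block's centre, towards the rear end
- bar_rear (a point): centre of the bar's rear end face, 240 from bar_front, 7 above the underside; hidden under the cabinet's top board
- film_roll: bystander: light blue roll of film standing on end, 90 across, 70 high, on the bench; origin under its centre
- jar: bystander: white jar with blue lid, 64 across, 100 high, on the bench; origin under its centre
- cup: bystander: steel cup, 70 across, 85 high, on the bench; origin under its centre
- swab_box: bystander: carton, 70 (cabinet's x) by 110 by 50 high, standing on the rear part of the cabinet's top; origin under its centre

How it is judged (in metres and radians):
On the way, in this order (a step that is already met when the one before it is completed fails the run):
1. the drawer is out to its stop (within 7 mm), the bar still lying in it (value of joint drawer above 0.148 m and height (world z) of each of bar_front, bar_rear below 0.1 m), for 0.2 s.
2. the bar is slantwise in the opening: its front end above the drawer front, its rear end still under the cabinet's top board (height (world z) of bar_front above 0.138 m and height (world z) of bar_rear below 0.125 m and x of bar_rear in the frame of cabinet above -0.155 m), for 0.05 s.
At the end, for the whole second after the job is handed in: Bar held still in the fingers, level within 20 degrees, both ends over 205 mm above the bench (61 mm above the cabinet top), touching no cabinet, drawer or bystander; drawer still out over 110 mm; bystanders within 30 mm of their start and upright within 11 degrees (height (world z) of each of bar_front, bar_rear above 0.205 m and angle between bar_grip's own z axis and vertical below 0.35 rad and contact force between bar and the fingers above 1 N and contact force between bar and cabinet below 0.1 N and contact force between bar and film_roll below 0.1 N and contact force between bar and jar below 0.1 N and contact force between bar and cup below 0.1 N and contact force between bar and swab_box below 0.1 N and linear speed of bar below 0.03 m/s and value of joint drawer above 0.11 m and distance of each of film_roll, jar, cup, swab_box from where it was at the start of the episode below 0.03 m and angle between each of film_roll, jar, cup, swab_box's own z axis and vertical below 0.2 rad); the arm keeps its last pose, push and grip.
It fails at once if the film roll is shifted more than 30 mm or tipped (distance of film_roll from where it was at the start of the episode above 0.03 m or angle between film_roll's own z axis and vertical above 0.2 rad).
It fails at once if the jar is shifted more than 30 mm or tipped (distance of jar from where it was at the start of the episode above 0.03 m or angle between jar's own z axis and vertical above 0.2 rad).
It fails at once if the cup is shifted more than 30 mm or tipped (distance of cup from where it was at the start of the episode above 0.03 m or angle between cup's own z axis and vertical above 0.2 rad).
It fails at once if the carton is shifted more than 30 mm or tipped (distance of swab_box from where it was at the start of the episode above 0.03 m or angle between swab_box's own z axis and vertical above 0.2 rad).
It also fails if it takes over 64 s, if anything falls off the work surface, if the arm or the gripper's body presses on something with over 40 N, if the wrist force passes 120 N, or if a joint passes its speed limit or range.

## Robot

A 6-joint arm with a two-finger parallel gripper is mounted at the origin on the work surface. World frame = base frame: x ahead of the robot, y to its left, z up, the work surface at z = 0. Lengths are in m, angles in degrees, forces in N, time in s.
With the tool pointing down it reaches from about 0.4 to 0.825 m from the base axis. Payload 7 kg.
Tool frame: the origin (TCP) lies at the very end of the fingers, on their centre line; the grasp point (between the pads) lies 19 mm behind it (ctrl.hold_point_z is the distance from the TCP to the grasp point, in m); z points along the fingers, y is the line along which they close (so a half turn about z gives the same grasp; the last joint's range is limited). The gripper opens to 88 mm and grips with 3 to 60 N. Pads are 19 mm wide; open, the fingers measure 130 mm over their backs; the gripper's body (78 mm by 193 mm) begins 47 mm behind the grasp point.
Start: joints at [-52.305, 20.546, 0.682, 0, -70.136, -16.507], TCP at [0.244, -0.629, 0.227] pointing down, gripper open.
Joint ranges: [-176.03, 176.03], [-82.01, 121.73], [-58.28, 71.71], [-173.87, 95.51], [-174.79, -0.11], [-173.66, 173.66]. Speed limits (degrees/s): [136.94, 136.94, 172.46, 180, 180, 180].

## Interface

Orientations are given as [roll, pitch, yaw] about the fixed x, y, z axes, in that order (R = Rz(yaw) Ry(pitch) Rx(roll)).
In Python, from plant import sensors, viewer, workorder, ctrl gives the robot as it stands.
- The arm moves only by the shell command python3 -m pendant 'ROWS'. ROWS is JSON, a list of rows, each a list of 3 entries, a list of its own where there are three numbers: the opening, from -1 (shut) to 1 (fully open), so that 0 is half open, then the shift along the tool's x, y, z in m, then the turn, a rotation vector about the tool's x, y, z in degrees. A call has 1 to 10 rows; each row is the pose to reach, as a shift and turn from the pose commanded when the call began, along the tool's axes at that moment; what a row does not reach only later rows make up. A row lasts 1/12 s, in which the tool goes at most 41.7 mm and 7.16 degrees, less where a joint would pass 70% of its speed; a pose out of reach is approached as far as the arm can. A call with a gripper value outside its range is refused whole. The fingers move at their own pace and stop on an object; the grip force is fixed at half the most. Time passes only in rows, so rows that repeat a pose let the fingers close. It gives the time, the measured TCP pose, the force, the opening and the grip force at its end, in the units of the state.
- sensors.get_obs(): the state, without advancing time (a new reading comes with each control period).
- viewer.snapshot(name): name is "side" or "top"; returns the picture (384x512x3 uint8, red, green, blue); there is no depth.
- viewer.camera_params(name): a dict with "fx", "fy", "cx", "cy" (pixels), "extrinsics" (4x4, takes a point from world to camera coordinates). Camera axes: x right, y up, looking along -z (the intrinsics and any distortion apply to the point x, -y, -z); pixel columns grow to the right and rows downward; lengths in m; the calibration is good to about 2 mm. A picture is of the moment at which its call begins. camera_params takes no time and is no camera call.
- workorder.close_job(): hands the job in; it is judged then, once.
The state is a dict: "clock": time; "joint_pos": joint angles; "qvel": joint speeds; "tau": joint torques, N m; "tool_pos": TCP position; "orientation": TCP orientation; "force": force on the tool from outside, world axes, zero at the start; "moment": the same for the moment, N m; "opening": finger opening in m; "gripper_force": force on a finger pad.
Only numpy, scipy, OpenCV 4.12 (cv2) and the standard library are available. Lean on these libraries where they do the work, as an engineer would, in place of code of your own. Each camera call takes 0.05 s, during which the arm holds its last target. There are 200 camera calls.

## Working session

There is one attempt and no reset: what is moved stays moved. The work goes in short steps, Python scripts to look and compute and a shell command to move; the robot and the scene stay as the last step left them, time stands still between calls to the robot, and variables do not carry over. Pictures are saved under pics/ and viewed, at most 10 in all, crops included, and the job is handed in when it is done.

```bash
mkdir -p pics; ls; python3 - <<'E'
from plant import sensors, viewer, workorder, ctrl
import cv2
print(sensors.get_obs(), ctrl.hold_point_z)
for n in("side","top"):
    cv2.imwrite(f"pics/{n}0.png",viewer.snapshot(n)[:,:,::-1]); print(viewer.camera_params(n))
E
```

```text
pics
{'clock': 0.0, 'joint_pos': array([-5.23063865e+01,  2.05939342e+01,  6.35134021e-01, -2.00486981e-02,
       -7.01337909e+01, -1.65063598e+01]), 'qvel': array([ 0.09500032,  0.02354622,  0.07924693,  0.0274353 ,  0.04474695,
       -0.07524399]), 'tau': array([-2.92844870e-04, -5.82713199e+01,  2.93042207e+01,  6.99670494e+00,
        6.88069253e-03, -2.07242474e-04]), 'tool_pos': array([ 0.24376449, -0.62894989,  0.22560501]), 'orientation': array([ 1.79905869e+02, -8.23955052e-03, -1.58819568e+02]), 'force': array([-0.5714996 , -0.78208367,  0.66221669]), 'moment': array([-0.03018739,  0.01171868, -0.01661876]), 'gripper_force': 0.0, 'opening': 0.08771452413140417} 0.0188
{'fx': 482.7208989990404, 'fy': 482.7208989990404, 'cx': 261.13422909118106, 'cy': 182.41624995229984, 'extrinsics': array([[-0.82271225, -0.56831192, -0.01288835,  0.45211651],
       [ 0.28731164, -0.43527406,  0.85322243, -0.26135596],
       [-0.49050644,  0.69825358,  0.52138793, -1.15710859],
       [ 0.        ,  0.        ,  0.        ,  1.        ]])}
{'fx': 409.2813608787317, 'fy': 409.2813608787317, 'cx': 256.79481188580615, 'cy': 194.01282707443545, 'extrinsics': array([[ 0.16588922, -0.98612647,  0.00594619, -0.07449654],
       [ 0.96577281,  0.16367863,  0.2012267 , -0.56400928],
       [-0.19940824, -0.02763867,  0.97952665, -0.95682139],
       [ 0.        ,  0.        ,  0.        ,  1.        ]])}
```

View pics/side0.png

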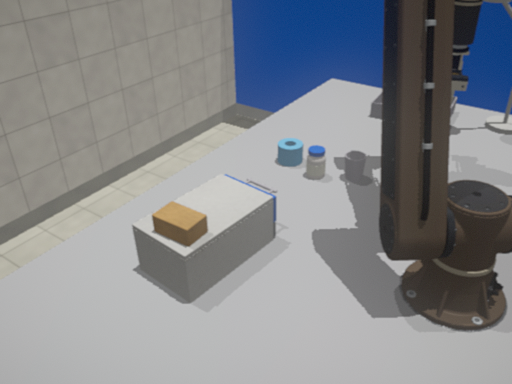

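View pics/top0.png

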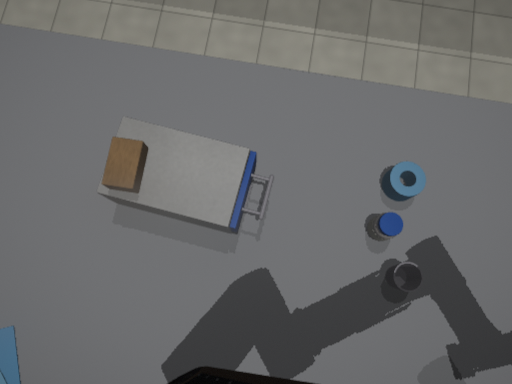

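The side view shows the cabinet at about (205,230) with its handle at about (262,187). In the top view the cabinet's front edge runs from (252,153) to (233,226), the handle is at (265,195), and the roll (407,180), jar (390,225) and cup (406,277) are well in front of it.

```bash
cat > h.py <<'E'
import numpy as np, cv2
from plant import sensors, viewer
def cam(n):
    p=viewer.camera_params(n); E=np.array(p["extrinsics"]); return p,E
def ray(n,u,v):
    p,E=cam(n); d=np.array([(u-p["cx"])/p["fx"],-(v-p["cy"])/p["fy"],-1]); R=E[:3,:3]
    return -R.T@E[:3,3], R.T@d
def onz(n,u,v,z):
    c,d=ray(n,u,v); return c+d*(z-c[2])/d[2]
def proj(n,P):
    p,E=cam(n); q=E[:3,:3]@np.asarray(P)+E[:3,3]; return np.array([p["cx"]+p["fx"]*q[0]/-q[2],p["cy"]-p["fy"]*q[1]/-q[2]])
def mask(img,lo,hi):
    return cv2.inRange(cv2.cvtColor(img,cv2.COLOR_RGB2HSV),np.array(lo),np.array(hi))
E
python3 - <<'E'
from h import *
im=cv2.imread("pics/top0.png")[:,:,::-1].copy()
for p in [(200,170),(245,190),(125,160),(300,150),(263,195),(240,230)]: print(p,im[p[1],p[0]])
g=im[100:250,90:290]
m=mask(im,(0,0,105),(180,60,255)); m[:, :90]=0;m[:,300:]=0;m[:100]=0;m[250:]=0
cs,_=cv2.findContours(m,cv2.RETR_EXTERNAL,cv2.CHAIN_APPROX_NONE)
for c in sorted(cs,key=cv2.contourArea)[-3:]:
    print(cv2.contourArea(c),cv2.approxPolyDP(c,4,True)[:,0].tolist(),cv2.minAreaRect(c))
b=mask(im,(110,150,60),(130,255,255)); b[:,300:]=0;b[250:]=0
cs,_=cv2.findContours(b,cv2.RETR_EXTERNAL,cv2.CHAIN_APPROX_NONE)
c=max(cs,key=cv2.contourArea); print(cv2.contourArea(c),cv2.boxPoints(cv2.minAreaRect(c)),cv2.approxPolyDP(c,3,True)[:,0].tolist())
cv2.imwrite("pics/crop0.png",cv2.resize(g[:,:,::-1],(800,600),interpolation=cv2.INTER_CUBIC))
E
```

```text
(200, 170) [139 139 138]
(245, 190) [ 56  75 123]
(125, 160) [112  89  65]
(300, 150) [114 116 117]
(263, 195) [72 73 75]
(240, 230) [100 101 104]
4.0 [[254, 178], [264, 182]] ((259.0377502441406, 179.86793518066406), (10.714122772216797, 1.3736056089401245), 15.94539737701416)
240.5 [[245, 214], [241, 229], [257, 233], [260, 221]] ((250.6999969482422, 223.90000915527344), (17.708751678466797, 17.076297760009766), 18.43494987487793)
25947.0 [[90, 100], [90, 249], [213, 249], [114, 224], [116, 204], [97, 192], [227, 226], [249, 149], [257, 153], [251, 175], [268, 179], [260, 213], [258, 204], [247, 197], [258, 201], [262, 185], [251, 185], [242, 209], [261, 218], [266, 199], [269, 203], [260, 239], [240, 232], [235, 249], [299, 249], [299, 100]] ((194.49996948242188, 174.49998474121094), (208.99996948242188, 148.99996948242188), -0.0)
144.5 [[241.16982 182.90564]
 [250.37737 150.67923]
 [255.92455 152.26413]
 [246.717   184.49054]] [[255, 152], [248, 159], [245, 184]]
```

View pics/crop0.png

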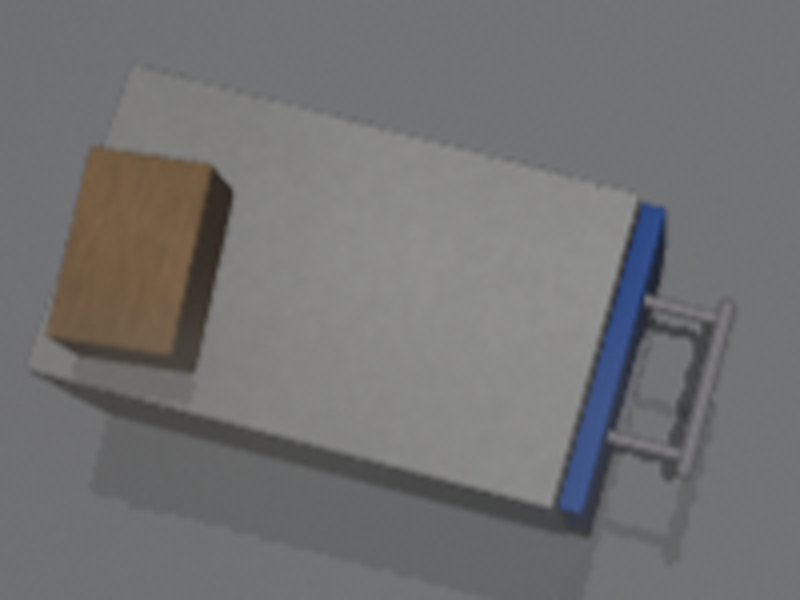

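The 4x crop shows the top board's corners at crop (135,66), (638,200), (553,507) and (30,370). The handle bar runs from (728,303) to (685,472).

```bash
python3 - <<'E'
from h import *
f=lambda p:(90+p[0]/4-.4,100+p[1]/4-.4)
C=np.array([onz("top",*f(p),.144) for p in [(135,66),(638,200),(553,507),(30,370)]])
for i in range(4): print(C[i].round(4), np.linalg.norm(C[i]-C[i-1]).round(4))
H=np.array([onz("top",*f(p),.1155) for p in [(728,303),(685,472)]]);print(H, np.linalg.norm(H[0]-H[1]),H.mean(0))
a=(C[0]-C[1])+(C[3]-C[2]); print("cab x yaw",np.degrees(np.arctan2(a[1],a[0])))
b=(C[0]-C[3])+(C[1]-C[2]); print("y dir",np.degrees(np.arctan2(b[1],b[0])))
h=H[0]-H[1];print(np.degrees(np.arctan2(h[1],h[0])))
yaw=np.arctan2(a[1],a[0]); x=np.array([np.cos(yaw),np.sin(yaw),0])
print("front mid",(C[1]+C[2])/2,"handle dist in front",-(H.mean(0)-(C[1]+C[2])/2)@x)
print("side proj of handle",proj("side",H[0]),proj("side",H[1]))
for n,p,z in(("roll",(407,180),.07),("jar",(390,224),.1),("cup",(406,277),.085)): print(n,onz("top",*p,z))
E
```

```text
[0.6829 0.3582 0.144 ] 0.1886
[0.6514 0.053  0.144 ] 0.3069
[0.4677 0.0693 0.144 ] 0.1844
[0.495  0.3745 0.144 ] 0.3064
[[ 6.06849885e-01 -8.14128672e-03  1.15500000e-01]
 [ 5.03531822e-01  3.71649783e-04  1.15500000e-01]] 0.10366818317662983 [ 0.55519085 -0.00388482  0.1155    ]
cab x yaw 84.50599056816435
y dir -5.024908743801332
-4.710270422801558
front mid [0.55957804 0.06115129 0.144     ] handle dist in front 0.06515737856068647
side proj of handle [245.96275945 177.21410317] [274.12361233 188.9908937 ]
roll [ 0.66285851 -0.33988366  0.07      ]
jar [ 0.54132696 -0.30022652  0.1       ]
cup [ 0.42705442 -0.35399699  0.085     ]
```

```bash
cat >> h.py <<'E'
from scipy.spatial.transform import Rotation as Ro
def delta(pos,R):
    """tool-axes shift (m) and turn (deg) from the measured pose to the target; R: matrix, tool axes in columns"""
    o=sensors.get_obs(); R0=Ro.from_euler('xyz',o["orientation"],degrees=True)
    s=R0.inv().apply(np.asarray(pos)-o["tool_pos"]); w=(R0.inv()*Ro.from_matrix(R)).as_rotvec(degrees=True)
    print("t",round(o["clock"],2),"pos",o["tool_pos"].round(4),"ori",o["orientation"].round(1),"F",o["force"].round(1),"op",round(o["opening"],4))
    print("shift",s.round(4),"turn",w.round(2))
YAW=np.radians(84.8); XC=np.array([np.cos(YAW),np.sin(YAW),0]); YC=np.array([-XC[1],XC[0],0]); Z=np.array([0,0,1.])
def down(y):  # tool pointing down with tool y along y
    return np.column_stack([np.cross(y,-Z),y,-Z])
E
python3 -m pendant '[[-0.3,[-0.516,0.47,0.03],[0,0,26.4]],[-0.3,[-0.516,0.47,0.03],[0,0,26.4]],[-0.3,[-0.516,0.47,0.03],[0,0,26.4]],[-0.3,[-0.516,0.47,0.03],[0,0,26.4]],[-0.3,[-0.516,0.47,0.03],[0,0,26.4]],[-0.3,[-0.516,0.47,0.03],[0,0,26.4]],[-0.3,[-0.516,0.47,0.03],[0,0,26.4]],[-0.3,[-0.516,0.47,0.03],[0,0,26.4]],[-0.3,[-0.516,0.47,0.03],[0,0,26.4]],[-0.3,[-0.516,0.47,0.03],[0,0,26.4]]]'
python3 -c "
from h import *
delta([.555,-.004,.2],down(XC))"
```

```text
clock: 0.93
tool_pos: [0.4281, -0.2583, 0.2088]
orientation: [180.0, 0.0, 174.8]
force: [-0.3, -0.8, 0.1]
opening: 0.0315
gripper_force: 0.0
t 0.93 pos [ 0.4281 -0.2583  0.2088] ori [180.    0.  174.8] F [-0.3 -0.8  0.1] op 0.0315
shift [-0.1032  0.2648  0.0088] turn [ 0.01  0.01 -0.02]
```

```bash
python3 -m pendant '[[-0.3,[-0.103,0.265,0.009],[0,0,0]],[-0.3,[-0.103,0.265,0.009],[0,0,0]],[-0.3,[-0.103,0.265,0.009],[0,0,0]],[-0.3,[-0.103,0.265,0.009],[0,0,0]],[-0.3,[-0.103,0.265,0.009],[0,0,0]],[-0.3,[-0.103,0.265,0.009],[0,0,0]],[-0.3,[-0.103,0.265,0.009],[0,0,0]],[-0.3,[-0.103,0.265,0.009],[0,0,0]],[-0.3,[-0.103,0.265,0.009],[0,0,0]],[-0.3,[-0.103,0.265,0.009],[0,0,0]]]'
python3 -c "
from h import *
delta([.555,-.004,.097],down(XC))
im=viewer.snapshot('side')
cv2.imwrite('pics/a1.png',cv2.resize(im[90:240,160:360,::-1],(800,600),interpolation=cv2.INTER_CUBIC))"
```

```text
clock: 1.77
tool_pos: [0.554, -0.0057, 0.1993]
orientation: [-180.0, -0.1, 174.8]
force: [-0.5, 0.1, 0.9]
opening: 0.0308
gripper_force: 0.0
t 1.77 pos [ 0.554  -0.0057  0.1993] ori [-1.800e+02 -1.000e-01  1.748e+02] F [-0.5  0.1  0.9] op 0.0308
shift [-0.0009  0.0018  0.1023] turn [-0.03 -0.07  0.03]
```

View pics/a1.png

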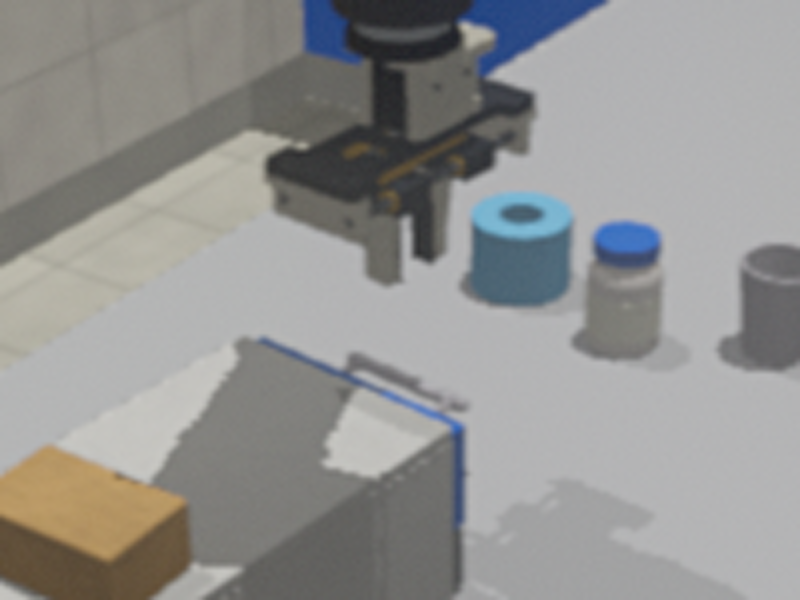

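The side crop shows the half-open fingers above the handle. The handle ends are at about crop (350,357) and (465,405), i.e. full-image (247.5,179) and (276,191), which agrees with the top view, so I descend and grip.

```bash
python3 -m pendant '[[-0.3,[-0.001,0.002,0.03],[0,0,0]],[-0.3,[-0.001,0.002,0.055],[0,0,0]],[-0.3,[-0.001,0.002,0.08],[0,0,0]],[-0.3,[-0.001,0.002,0.102],[0,0,0]],[-0.3,[-0.001,0.002,0.102],[0,0,0]],[-1,[-0.001,0.002,0.102],[0,0,0]],[-1,[-0.001,0.002,0.102],[0,0,0]],[-1,[-0.001,0.002,0.102],[0,0,0]],[-1,[-0.001,0.002,0.102],[0,0,0]],[-1,[-0.001,0.002,0.102],[0,0,0]]]'
```

```text
clock: 2.65
tool_pos: [0.5567, -0.0038, 0.0995]
orientation: [180.0, 0.2, 174.8]
force: [-0.7, -0.5, 6.6]
opening: 0.0099
gripper_force: 30.0
```

```bash
python3 -m pendant '[[-1,[0,-0.01,0],[0,0,0]],[-1,[0,-0.03,0],[0,0,0]],[-1,[0,-0.05,0],[0,0,0]],[-1,[0,-0.07,0],[0,0,0]],[-1,[0,-0.09,0],[0,0,0]],[-1,[0,-0.11,0],[0,0,0]],[-1,[0,-0.13,0],[0,0,0]],[-1,[0,-0.145,0],[0,0,0]],[-1,[0,-0.153,0],[0,0,0]],[-1,[0,-0.156,0],[0,0,0]]]'; python3 -m pendant '[[-1,[0,-0.002,0],[0,0,0]],[-1,[0,-0.002,0],[0,0,0]],[-1,[0,-0.002,0],[0,0,0]]]'
```

```text
clock: 3.48
tool_pos: [0.5427, -0.1566, 0.0994]
orientation: [179.7, 0.2, 174.7]
force: [-4.5, 39.1, 16.4]
opening: 0.0101
gripper_force: 30.0
clock: 3.73
tool_pos: [0.5427, -0.1565, 0.0994]
orientation: [179.6, 0.2, 174.8]
force: [-3.6, 29.3, 13.8]
opening: 0.0101
gripper_force: 30.0
```

```bash
python3 -m pendant '[[-0.3,[0,0.002,0],[0,0,0]],[-0.3,[0,0.002,0],[0,0,0]],[-0.3,[0,0.002,0],[0,0,0]],[-0.3,[0,0.002,0],[0,0,0]],[-0.3,[0,0.002,-0.03],[0,0,0]],[-0.3,[0,0.002,-0.06],[0,0,0]],[-0.3,[0,0.002,-0.09],[0,0,0]],[-0.3,[0,0.002,-0.13],[0,0,0]],[-0.3,[0,0.002,-0.16],[0,0,0]],[-0.3,[0,0.002,-0.16],[0,0,0]]]'
python3 - <<'E'
from h import *
print(sensors.get_obs()["joint_pos"].round(1))
im=viewer.snapshot('top'); np.save("t.npy",im)
cv2.imwrite('pics/a2.png',cv2.resize(im[90:270,130:370,::-1],(800,600),interpolation=cv2.INTER_CUBIC))
E
```

```text
clock: 4.57
tool_pos: [0.5444, -0.1605, 0.2651]
orientation: [-179.9, 0.6, 174.8]
force: [0.6, -0.3, 0.1]
opening: 0.0309
gripper_force: 0.0
[  3.4   8.7 -10.2   0.2 -70.4 -98.7]
```

View pics/a2.png

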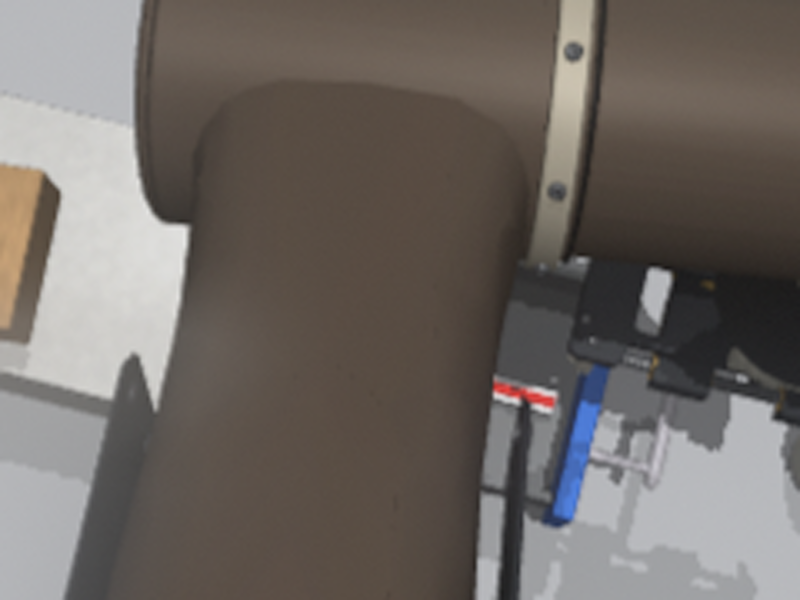

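The arm hides the block; only the bar's front end (crop about (525,395)) and the open blue panel (crop about (575,450)) show. I move aside and turn the tool 90 degrees for the bar at the same time.

```bash
python3 -m pendant '[[0.2,[0.017,-0.25,0],[0,0,-7]],[0.2,[0.017,-0.25,0],[0,0,-14]],[0.2,[0.017,-0.25,0],[0,0,-21]],[0.2,[0.017,-0.25,0],[0,0,-28]],[0.2,[0.017,-0.25,0],[0,0,-35]],[0.2,[0.017,-0.25,0],[0,0,-42]],[0.2,[0.017,-0.25,0],[0,0,-49]],[0.2,[0.017,-0.25,0],[0,0,-56]],[0.2,[0.017,-0.25,0],[0,0,-63]],[0.2,[0.017,-0.25,0],[0,0,-70]]]'
python3 - <<'E'
from h import *
im=viewer.snapshot('top'); np.save("t.npy",im)
cv2.imwrite('pics/a3.png',cv2.resize(im[120:270,170:370,::-1],(800,600),interpolation=cv2.INTER_CUBIC))
E
```

```text
clock: 5.45
tool_pos: [0.5007, -0.4075, 0.256]
orientation: [179.8, -0.0, -116.8]
force: [0.4, 0.3, 0.3]
opening: 0.0524
gripper_force: 0.0
```

View pics/a3.png

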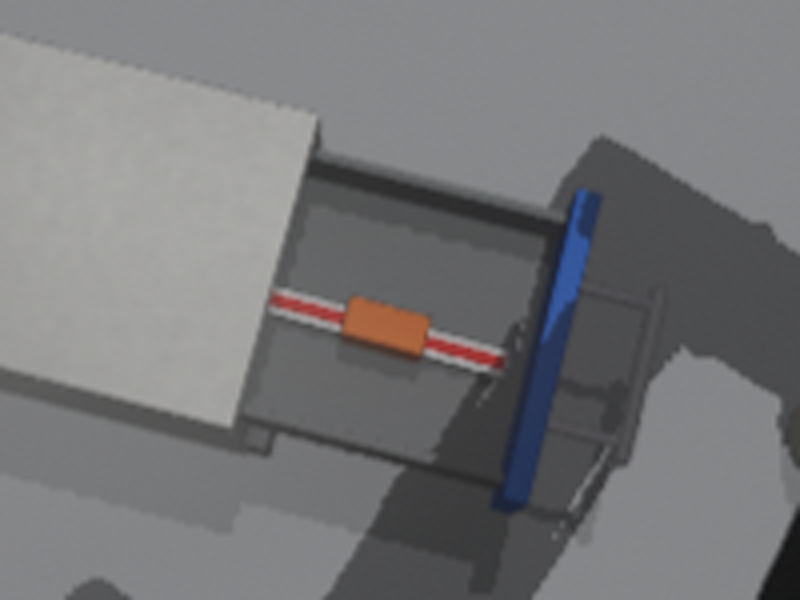

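The drawer is open and clear. The orange block is centred at about crop (387,327), the red strip runs from (272,298) to (503,362), and the front panel is at about (550,350).

```bash
cat >> h.py <<'E'
def bar(im):
    o=mask(im,(3,110,60),(16,255,255)); o[:, :240]=0; o[:130]=0;o[250:]=0
    o[:, 300:]=0
    r=mask(im,(170,120,60),(180,255,255))|mask(im,(0,120,60),(2,255,255)); r[:,:236]=0; r[:,300:]=0;r[:130]=0;r[250:]=0
    return o,r
E
python3 - <<'E'
from h import *
im=np.load("t.npy"); o,r=bar(im)
cs,_=cv2.findContours(o,cv2.RETR_EXTERNAL,cv2.CHAIN_APPROX_NONE); c=max(cs,key=cv2.contourArea)
rect=cv2.minAreaRect(c); print(cv2.contourArea(c),rect)
b=np.array([onz("top",*p,.104) for p in cv2.boxPoints(rect)]); print(b.round(4),[np.linalg.norm(b[i]-b[i-1]).round(4) for i in range(4)]); print("block",b.mean(0))
ys,xs=np.nonzero(r); P=np.array([onz("top",x,y,.084) for x,y in zip(xs,ys)]); print(len(P))
m=P.mean(0); u,s,v=np.linalg.svd(P-m); d=v[0]*np.sign(v[0][1]); print("red mean",m,"dir",np.degrees(np.arctan2(d[1],d[0]))); t=(P-m)@d; f=m+d*t.min(); print("front",f,"rear vis",m+d*t.max())
bc=b.mean(0); print("block rel front along/perp",(bc-f)@d,(bc-f)@np.array([-d[1],d[0],0]))
delta([f[0]+.075*d[0],f[1]+.075*d[1],.25],down(YC))
H=np.array([onz("top",170+a/4-.4,120+b/4-.4,.136) for a,b in((573,190),(497,500))]);print("panel inner edge",H,H.mean(0))
C=np.array([onz("top",170+a/4-.4,120+b/4-.4,.144) for a,b in((318,117),(234,427))]);print("board edge",C,C.mean(0), (C-H).mean(0)@XC)
E
```

```text
186.0 ((266.2264099121094, 201.2075653076172), (21.428245544433594, 10.164681434631348), 15.94539737701416)
[[ 0.5366  0.0207  0.104 ]
 [ 0.5608  0.0182  0.104 ]
 [ 0.5549 -0.0321  0.104 ]
 [ 0.5308 -0.0292  0.104 ]] [np.float64(0.0503), np.float64(0.0244), np.float64(0.0506), np.float64(0.0243)]
block [ 0.54577658 -0.00559961  0.104     ]
93
red mean [ 0.54643357 -0.01015525  0.084     ] dir 83.612289065665
front [ 0.5388942  -0.07750062  0.084     ] rear vis [0.55479002 0.06448875 0.084     ]
block rel front along/perp 0.07222034004938485 0.0011597454038436191
t 5.5 pos [ 0.5009 -0.4072  0.2562] ori [ 179.9    0.  -116.2] F [ 0.5 -0.5  0.5] op 0.0525
shift [-0.3832  0.1368  0.0066] turn [  0.14   0.03 -20.98]
panel inner edge [[ 0.63701449 -0.09921345  0.136     ]
 [ 0.45292442 -0.08223164  0.136     ]] [ 0.54496946 -0.09072255  0.136     ]
board edge [[0.65322409 0.05327542 0.144     ]
 [0.46781135 0.06878623 0.144     ]] [0.56051772 0.06103082 0.144     ] 0.15253799242764815
```

```bash
cat >> h.py <<'E'
BY=np.radians(83.6); D=np.array([np.cos(BY),np.sin(BY),0]); L=np.array([-D[1],D[0],0])
def tilt(a):  # tool y along L, body leaning a deg towards the front (-D)
    a=np.radians(a); z=-Z*np.cos(a)+D*np.sin(a); return np.column_stack([np.cross(L,z),L,z])
def tcp(g,R): return np.asarray(g)+.0188*R[:,2]
E
python3 -c "
from h import *
R=tilt(10); print(R.round(3)); p=tcp([.546,-.004,.095],R); delta(p-.12*R[:,2],R); print(p)"
```

```text
[[-0.11  -0.994  0.019]
 [-0.979  0.111  0.173]
 [-0.174  0.    -0.985]]
t 5.5 pos [ 0.5009 -0.4072  0.2562] ori [ 179.9    0.  -116.2] F [ 0.5 -0.5  0.5] op 0.0525
shift [-0.3652  0.1314  0.0619] turn [ -1.59  -9.88 -19.74]
[ 0.5463639  -0.00075576  0.07648561]
```

```bash
python3 -m pendant '[[0.2,[-0.365,0.131,0.062],[-1.6,-9.9,-19.7]],[0.2,[-0.365,0.131,0.062],[-1.6,-9.9,-19.7]],[0.2,[-0.365,0.131,0.062],[-1.6,-9.9,-19.7]],[0.2,[-0.365,0.131,0.062],[-1.6,-9.9,-19.7]],[0.2,[-0.365,0.131,0.062],[-1.6,-9.9,-19.7]],[0.2,[-0.365,0.131,0.062],[-1.6,-9.9,-19.7]],[0.2,[-0.365,0.131,0.062],[-1.6,-9.9,-19.7]],[0.2,[-0.365,0.131,0.062],[-1.6,-9.9,-19.7]],[0.2,[-0.365,0.131,0.062],[-1.6,-9.9,-19.7]],[0.2,[-0.365,0.131,0.062],[-1.6,-9.9,-19.7]]]'
python3 -m pendant '[[0.2,[0,0,0],[0,0,0]],[0.2,[0,0,0],[0,0,0]]]'
python3 -c "
from h import *
R=tilt(10); p=tcp([.546,-.004,.095],R); delta(p,R)"
```

```text
clock: 6.33
tool_pos: [0.55, -0.0183, 0.1944]
orientation: [180.0, 10.0, -97.3]
force: [0.1, 0.1, -0.7]
opening: 0.0523
gripper_force: 0.0
clock: 6.5
tool_pos: [0.5502, -0.021, 0.195]
orientation: [-180.0, 9.9, -97.3]
force: [0.1, -0.3, -0.6]
opening: 0.0528
gripper_force: 0.0
t 6.5 pos [ 0.5502 -0.021   0.195 ] ori [-180.     9.9  -97.3] F [ 0.1 -0.3 -0.6] op 0.0528
shift [0.0012 0.0064 0.1201] turn [-0.15 -0.05 -0.84]
```

```bash
python3 -m pendant '[[0.2,[0.001,0.006,0.02],[0,0,-0.8]],[0.2,[0.001,0.006,0.04],[0,0,-0.8]],[0.2,[0.001,0.006,0.06],[0,0,-0.8]],[0.2,[0.001,0.006,0.08],[0,0,-0.8]],[0.2,[0.001,0.006,0.095],[0,0,-0.8]],[0.2,[0.001,0.006,0.1],[0,0,-0.8]],[0.2,[0.001,0.006,0.1],[0,0,-0.8]]]'
python3 -c "
from h import *
R=tilt(10); p=tcp([.546,-.004,.095],R); delta(p,R);delta(p,R)"
```

```text
clock: 7.08
tool_pos: [0.5462, -0.0061, 0.0958]
orientation: [-179.9, 9.9, -96.6]
force: [0.1, 0.0, 0.9]
opening: 0.0525
gripper_force: 0.0
t 7.08 pos [ 0.5462 -0.0061  0.0958] ori [-179.9    9.9  -96.6] F [0.1 0.  0.9] op 0.0525
shift [-0.0019  0.0004  0.0199] turn [-0.11 -0.08 -0.17]
t 7.08 pos [ 0.5462 -0.0061  0.0958] ori [-179.9    9.9  -96.6] F [0.1 0.  0.9] op 0.0525
shift [-0.0019  0.0004  0.0199] turn [-0.11 -0.08 -0.17]
```

```bash
python3 -m pendant '[[0.2,[-0.002,0,0.01],[0,0,0]],[0.2,[-0.002,0,0.02],[0,0,0]],[0.2,[-0.002,0,0.02],[0,0,0]],[-1,[-0.002,0,0.02],[0,0,0]],[-1,[-0.002,0,0.02],[0,0,0]],[-1,[-0.002,0,0.02],[0,0,0]],[-1,[-0.002,0,0.02],[0,0,0]],[-1,[-0.002,0,0.02],[0,0,0]],[-1,[-0.002,0,0.02],[0,0,0]],[-1,[-0.002,0,0.02],[0,0,0]]]'
```

```text
clock: 7.92
tool_pos: [0.5478, 0.0005, 0.0782]
orientation: [-179.7, 10.0, -96.4]
force: [-1.4, -0.2, 4.4]
opening: 0.0238
gripper_force: 30.0
```

```bash
python3 - <<'E'
from h import *
o=sensors.get_obs(); T=o["tool_pos"]; R0=Ro.from_euler('xyz',o["orientation"],degrees=True)
P=np.array([.546,-.004,.070])+.165*D
for a,up in((0,.004),(4,.005),(8,.006),(12,.006),(16,.006),(20,.006)):
    r=Ro.from_rotvec(L*np.radians(a)); N=P+r.apply(T-P)+[0,0,up]
    print(a,R0.inv().apply(N-T).round(4),(R0.inv()*r*R0).as_rotvec(degrees=True).round(2))
E
```

```text
0 [-0.0007 -0.     -0.0039] [0. 0. 0.]
4 [-0.0037 -0.0001 -0.0158] [-0.    4.   -0.02]
8 [-0.0076 -0.0001 -0.0273] [-0.    8.   -0.04]
12 [-0.0119 -0.0002 -0.0377] [-0.   12.   -0.06]
16 [-0.017  -0.0002 -0.0477] [-0.   16.   -0.08]
20 [-0.0227 -0.0003 -0.0573] [-0.  20.  -0.1]
```

```bash
python3 -m pendant '[[-1,[-0.001,0,-0.004],[0,0,0]],[-1,[-0.002,0,-0.01],[0,2,0]],[-1,[-0.004,0,-0.016],[0,4,0]],[-1,[-0.008,0,-0.027],[0,8,0]],[-1,[-0.012,0,-0.038],[0,12,0]],[-1,[-0.017,0,-0.048],[0,16,0]],[-1,[-0.023,0,-0.057],[0,20,0]],[-1,[-0.023,0,-0.057],[0,20,0]],[-1,[-0.023,0,-0.057],[0,20,0]]]'
python3 - <<'E'
from h import *
im=viewer.snapshot('side'); im2=viewer.snapshot('top')
cv2.imwrite('pics/a4.png',np.hstack([cv2.resize(im[110:270,130:330,::-1],(400,320)),cv2.resize(im2[110:270,170:370,::-1],(400,320))]))
E
```

```text
clock: 8.67
tool_pos: [0.5489, 0.0144, 0.1378]
orientation: [-179.7, -10.0, -96.4]
force: [-0.3, -0.0, -3.0]
opening: 0.0238
gripper_force: 30.0
```

View pics/a4.png

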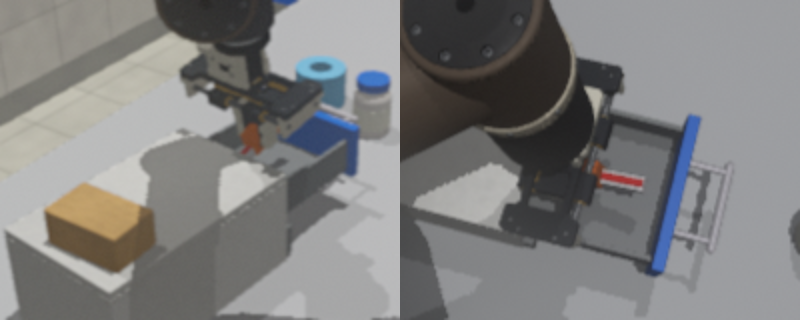

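The left (side) half shows the gripped orange block raised at about (250,140). The right (top) half shows the bar's front end clear of the panel at about (643,183), and the wrist carries only the bar's weight. I now draw the bar out along its own axis.

```bash
python3 -c "
from h import *
r=Ro.from_rotvec(L*np.radians(20)); P=np.array([.546,-.004,.070])+.165*D
print(proj('top',P+[0,0,.006]+r.apply(-.24*D+[0,0,.014])), 'seen 291.5,201.5')"
python3 -m pendant '[[-1,[0.015,0,-0.003],[0,0,0]],[-1,[0.03,0,-0.005],[0,0,0]],[-1,[0.045,0,-0.008],[0,0,0]],[-1,[0.06,0,-0.011],[0,0,0]],[-1,[0.075,0,-0.013],[0,0,0]],[-1,[0.09,0,-0.016],[0,0,0]],[-1,[0.105,0,-0.019],[0,0,0]],[-1,[0.12,0,-0.021],[0,0,0]],[-1,[0.135,0,-0.024],[0,0,0]],[-1,[0.148,0,-0.026],[0,0,0]]]'
```

```text
[290.92120164 202.22536648] seen 291.5,201.5
clock: 9.6
tool_pos: [0.5324, -0.1292, 0.1902]
orientation: [-179.7, -10.0, -96.6]
force: [1.1, 0.3, -2.0]
opening: 0.0238
gripper_force: 30.0
```

```bash
python3 -m pendant '[[-1,[0.003,0,-0.02],[0,0,0]],[-1,[0.007,0,-0.04],[0,0,0]],[-1,[0.01,0,-0.06],[0,0,0]],[-1,[0.016,0,-0.09],[0,0,0]],[-1,[0.016,0,-0.09],[0,-5,0]],[-1,[0.016,0,-0.09],[0,-10,0]],[-1,[0.016,0,-0.09],[0,-15,0]],[-1,[0.016,0,-0.09],[0,-20,0]],[-1,[0.016,0,-0.09],[0,-20,0]],[-1,[0.016,0,-0.09],[0,-20,0]]]'
python3 -m pendant '[[-1,[0,0,0],[0,0,0]],[-1,[0,0,0],[0,0,0]],[-1,[0,0,0],[0,0,0]],[-1,[0,0,0],[0,0,0]],[-1,[0,0,0],[0,0,0]],[-1,[0,0,0],[0,0,0]]]'
python3 - <<'E'
from h import *
im=viewer.snapshot('side'); im2=viewer.snapshot('top')
cv2.imwrite('pics/a5.png',np.hstack([cv2.resize(im[90:290,130:380,::-1],(400,320)),cv2.resize(im2[90:290,170:420,::-1],(400,320))]))
E
```

```text
clock: 10.43
tool_pos: [0.5321, -0.1296, 0.281]
orientation: [-179.7, 9.9, -96.6]
force: [-0.6, -0.1, -3.6]
opening: 0.0237
gripper_force: 30.0
clock: 10.93
tool_pos: [0.5325, -0.1267, 0.2807]
orientation: [-179.7, 10.0, -96.3]
force: [1.2, -0.2, -2.3]
opening: 0.0238
gripper_force: 30.0
```

View pics/a5.png

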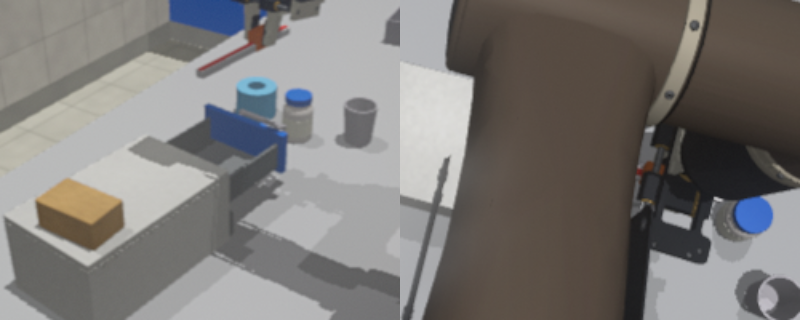

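The side half shows the bar held high and free, with its rear end at about (199,73) and its front end at about (287,29). The drawer is still open, and the roll, jar, cup and carton are standing as before. I check the two end heights, then hand in.

```bash
python3 - <<'E'
from h import *
o=sensors.get_obs(); R=tilt(10); g=o["tool_pos"]-.0188*R[:,2]-[0,0,.018]
print(g[2],"rear",proj("side",g+.165*D),"seen 254.4 135.6; front",proj("side",g-.075*D),"seen 309.4 108.1")
g[2]-=.02; print(proj("side",g+.165*D))
from plant import workorder; print(workorder.close_job())
E
```

```text
0.281275738952337 rear [252.05225814 135.53364982] seen 254.4 135.6; front [306.969966  107.7297046] seen 309.4 108.1
[252.22517615 142.41950259]
the job is handed in; nothing more can be done
None
```

The job is handed in: the drawer is out to its stop, and the pressing bar came out slantwise and is held still and level in the gripper at about 0.28 m. In the last picture the roll, jar, cup and carton stood as before. The hand-in gave no verdict.

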